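Prove the conditioner dead, fit its bayonet lid and hold it at the bleed mark

TASK

The washing machine's water conditioner is going back into service after a clean: take the red voltage tester from its stand, prove the terminals dead by touching its tip on the brass one ringed in red and then on the one ringed in blue, and stand the tester back in its stand. Then set the blue bayonet lid into the chamber with its lugs down through the slots until the disc lies fully home on the rim, and turn it clockwise half way to the lock, pointer at the yellow bleed mark (45 degrees), never on into the click. Finish while still gripping the lid there, fully home and still, because its spring turns it back as soon as it is let go; leave the other things on the worktop alone.

Things in the scene. Friction and masses are not known exactly. Their poses are not given: they have to be found in the camera images.
- conditioner: Water conditioner, fixed (wall cabinets hang 0.5 m above the worktop behind it): white round chamber, 106 mm across the rim, 88 mm high, open on top; 112 mm along its own -y a grey terminal box, 98 x 78 mm, its top 57 mm high; steel base; brass pipe stubs along its +x, away from the robot, 40 mm up. Origin: on the chamber's axis at worktop level; z up.
- mouth (a point): Centre of the chamber's flat grey rim, 88 mm above the worktop, axes as the conditioner's. Round bore 53 mm wide through a lip 10 mm thick, with two slots for the lid's lugs, on its +x and -x side, 13 to 17 mm wide, reaching 34 mm from the axis. Black mark at each slot, yellow (bleed) 45 degrees clockwise of it seen from above, red (locked) 90 degrees.
- bleed_mark (a point): Centre of the yellow bleed mark on the rim, 49 mm from the axis, on the right half seen by the robot, 45 degrees clockwise (seen from above) of the far (+x) slot; its twin lies half a turn round. A line from one to the other is where the lid's wing and pointers shall finally lie.
- bleed_ring (a joint): Angle (rad) of the blue valve ring under the lip: 0 as found, grows clockwise from above. The lugs drop into its pockets, 5 mm wider than they are (the ring may lag the lid by up to 0.17 rad). Its return spring, 0.07 N m at 0, 0.25 N m at 0.9 rad, turns ring and lid back when the lid is let go. Stiff click balls meet the lugs at about 1.0 rad; locked from 1.35.
- point_red: Round brass terminal, 18 mm wide, standing in a red ring on top of the terminal box, the nearer one to the chamber. Origin: centre of its flat top, 60.5 mm above the worktop. Rigid.
- point_blue: The same brass terminal in a blue ring, 40 mm from the red one, farther from the chamber (along the conditioner's -y). Origin: centre of its flat top, 60.5 mm above the worktop. Rigid.
- tester: Red voltage tester like a short thick pen, 105 mm long, 0.07 kg, tip down in its stand. Origin: its tip; z up to the handle's end. Shank up to 9.6 mm thick from 0 to 35 mm, round guard 27 mm wide from 35 to 43 mm, then the handle, 20 mm (x) by 16 mm (y). In the stand the guard rests on the stand's top; the tip is then 10 mm and the handle's end 115 mm above the worktop.
- stand_hole (a point): Centre of the hole's mouth, on top of the tester's stand, 45 mm above the worktop: a black block 66 x 66 mm with an orange foot 74 x 74 mm, fixed to the worktop. Hole 16 mm wide and 37 mm deep.
- lid: Blue bayonet lid, 0.11 kg, standing on its grey nose. Origin: centre of the nose's underside; z up. Nose 32 mm wide at the foot, 48 mm from 8 mm up; two lugs on +x and -x, out to 31 mm from the axis, 9 mm wide, 8 to 14 mm up; disc 83 mm wide, 26 to 36 mm up. The same turned half round. Fully home the disc lies on the rim and the origin 26 mm below the mouth.
- lid_wing (a point): Centre of the top of the lid's wing, 64 mm above the lid's origin, axes as the lid's: the straight blue grip, 62 mm long (x), 14 mm thick (y), 28 mm high, standing on the disc; a white pointer line at each end.
- peg_box: Bystander: grey plastic box with a closed lid, 126x166x74 mm, behind the work. Origin: centre of its underside.
- tape_roll: Bystander: roll of black tape, 62x60x19 mm, behind the work. Origin: centre of its underside.
- torch: Bystander: black pocket torch lying down, 123 mm long, 35 mm high. Origin: centre of its underside.
- tape_measure: Bystander: yellow tape measure, 47x86x64 mm. Origin: centre of its underside.
- matches_box: Bystander: small red carton lying on the right, 62x46x17 mm. Origin: centre of its underside.
Mind the look-alikes: they are no part of the job. There is more than one size of the tester; the one meant has the size given above.

How it is judged:
On the way, in this order (a step that is already met when the one before it is completed fails the run):
1. the tester's tip touches the brass terminal ringed in red (contact force between tester and point_red above 0.3 N and distance between tester and point_red below 0.011 m), for 0.1 s.
2. the tester's tip touches the brass terminal ringed in blue (contact force between tester and point_blue above 0.3 N and distance between tester and point_blue below 0.011 m), for 0.1 s.
3. the tester stands in its stand again, let go (horizontal distance between tester and stand_hole below 0.008 m and height (world z) of tester below 0.018 m and angle between tester's own z axis and vertical below 0.12 rad and contact force between the fingers and tester below 0.1 N), for 0.2 s.
4. the lid is fully home on the rim, not yet turned (horizontal distance between lid and mouth below 0.004 m and z of lid in the frame of mouth below -0.0235 m and angle between lid's own z axis and vertical below 0.08 rad and value of joint bleed_ring below 0.4 rad), for 0.1 s.
At the end, for the whole second after the job is handed in: The gripper still holds the lid (over 2 N), which lies fully home (within 2.5 mm in height, 4 mm sideways, level) and still, turned clockwise by 45 degrees from the slots, within 9 degrees, with the bleed ring turned along (0.45 to 1.0 rad); the tester stands upright in its stand (horizontal distance between lid and mouth below 0.004 m and z of lid in the frame of mouth below -0.0235 m and angle between lid's own z axis and vertical below 0.08 rad and angle between the x axis of lid and the x axis of conditioner, either way round between 0.625 and 0.945 rad and value of joint bleed_ring between 0.45 and 1 rad and velocity of joint bleed_ring between -0.1 and 0.1 rad/s and contact force between the fingers and lid above 2 N and horizontal distance between tester and stand_hole below 0.008 m and height (world z) of tester below 0.018 m and angle between tester's own z axis and vertical below 0.12 rad); the arm keeps its last pose, push and grip.
It fails at once if the lid is turned on into the lock click (bleed ring beyond 1.15 rad) (value of joint bleed_ring above 1.15 rad).
It fails at once if a bystander is moved by more than 3 cm (distance of any of peg_box, tape_roll, torch, tape_measure, matches_box from where it was at the start of the episode above 0.03 m).
It also fails if it takes over 72 s, if anything falls off the work surface, if the arm or the gripper's body presses on something with over 40 N, if the wrist force passes 120 N, or if a joint passes its speed limit or range.

ROBOT

A 6-joint arm with a two-finger parallel gripper is mounted at the origin on a cart in front of the work surface, level with it; the furniture and walls round the work are solid. World frame = base frame: x ahead of the robot, y to its left, z up, the work surface at z = 0. Lengths are in m, angles in rad, forces in N, time in s.
With the tool pointing down it reaches from about 0.225 to 0.725 m from the base axis. Payload 3.1 kg.
Tool frame: the origin (TCP) lies on the centre line of the jaws, within the pads' length; the fingertips stand ahead of it and the grasp point (between the pads) is the TCP (env.tip_extent is the z of the fingertips in the tool frame, in m); z points along the fingers, y is the line along which they close (so a half turn about z gives the same grasp; the last joint's range is limited). The gripper opens to 85 mm and grips with 20 to 120 N. Pads are 22 mm wide; open, the fingers measure 114 mm over their backs; the gripper's body (76 mm by 85 mm) begins 54 mm behind the grasp point. The pads swing forward as they close: fully open they stand 13 mm farther back than shut.
Start: joints at [-1.277, 0.048, 0.099, 1.622, 0, 1.443], TCP at [0.215, -0.479, 0.225] pointing down, gripper open.
Joint ranges: [-2.91, 2.91], [-0.99, 1.94], [-1.21, 1.42], [-2.12, 2.29], [-1.49, 1.47], [-3.14, 3.14]. Speed limits (rad/s): [2.79, 2.79, 3.14, 3.14, 3.14, 3.14].

INTERFACE

Orientations are given as a rotation vector (axis times angle).
In Python, from cell import env, get_image, get_calibration gives the robot as it stands. The module is installed in compiled form; this text tells all that it offers.
- The arm moves only by the tool move_arm, never from a script. Its argument "motion" is a list of rows, each a list of 6 numbers: the shift along the tool's x, y, z in mm, then the turn, a rotation vector about the tool's x, y, z in rad. A call has exactly 10 rows; each row is the pose to reach, as a shift and turn from the pose commanded when the call began, along the tool's axes at that moment; what a row does not reach only later rows make up. A row lasts 1/12 s, in which the tool goes at most 41.7 mm and 7.16 degrees, less where a joint would pass 70% of its speed; a pose out of reach is approached as far as the arm can. A call with a gripper value outside its range is refused whole. "hand" is the opening, from 0 (shut) to 1 (fully open), set as the call begins (left out, the last holds). The fingers move at their own pace and stop on an object; the grip force is fixed at half the most. Time passes only in rows, so rows that repeat a pose let the fingers close, or fill a call up. It gives the time, the measured TCP pose, the force, the opening and the grip force at its end, in the units of the state.
- env.sense(): the state, without advancing time (a new reading comes with each control period).
- get_image(name): name is "scene" or "top" or "wrist"; returns the picture (400x640x3 uint8, red, green, blue); there is no depth.
- get_calibration(name): a dict with "fx", "fy", "cx", "cy" (pixels), "pose" (4x4, takes a point from camera to world coordinates). Camera axes: x right, y up, looking along -z (the intrinsics and any distortion apply to the point x, -y, -z); pixel columns grow to the right and rows downward; lengths in m; the calibration is good to about 2 mm. The wrist camera is an equidistant fisheye: a pixel r from the principal point sees the ray r / f radians off the axis. A picture is of the moment at which its call begins: read the wrist's pose just before it. get_calibration takes no time and is no camera call; for the wrist camera it gives the pose at the moment of the call.
- env.close_job(): hands the job in; it is judged then, once.
The state is a dict: "time": time; "joint_pos": joint angles; "joint_vel": joint speeds; "tau": joint torques, N m; "eef_pos": TCP position; "tool_rot": TCP orientation; "contact_force": force on the tool from outside, world axes, zero at the start; "moment": the same for the moment, N m; "finger_gap": finger opening in m; "grip_force": force on a finger pad.
Only numpy, scipy, OpenCV 4.12 (cv2) and the standard library are available. Lean on these libraries where they do the work, as an engineer would, in place of code of your own. Each camera call takes 0.05 s, during which the arm holds its last target. There are 200 camera calls.

## Working session

There is one attempt and no reset: what is moved stays moved. The work goes in short steps, Python scripts to look and compute and a tool call to move; the robot and the scene stay as the last step left them, time stands still between calls to the robot, and variables do not carry over. Pictures are saved under pics/ and viewed, at most 10 in all, crops included, and the job is handed in when it is done.

Besides the shell and the picture viewer there is one more tool, called after "Call:" by a JSON object that holds its "method" and its "body". move_arm: Moves the arm, as the interface text tells. Its arguments: {"type":"object","properties":{"motion":{"type":"array"},"hand":{"type":"number"}},"required":["motion"]}

```bash
mkdir -p pics
cat > h.py <<'E'
import numpy as np, cv2
from cell import env, get_image, get_calibration
from scipy.spatial.transform import Rotation as R
def ray(c,u,v,fish=False):
    x,y=(u-c['cx'])/c['fx'],(v-c['cy'])/c['fy']
    if fish:
        r=np.hypot(x,y); s=np.sin(r)/r if r>1e-9 else 1
        d=np.array([x*s,-y*s,-np.cos(r)])
    else: d=np.array([x,-y,-1.])
    P=np.array(c['pose']); return P[:3,3],P[:3,:3]@d
def onz(c,u,v,z,fish=False):
    o,d=ray(c,u,v,fish); return o+d*(z-o[2])/d[2]
def proj(c,p,fish=False):
    P=np.array(c['pose']); q=P[:3,:3].T@(np.array(p)-P[:3,3]); x,y,z=q[0],-q[1],-q[2]
    if fish:
        r=np.hypot(x,y); t=np.arctan2(r,z); x,y,z=x/r*t,y/r*t,1
    return c['cx']+c['fx']*x/z, c['cy']+c['fy']*y/z
def save(n,im): cv2.imwrite('pics/'+n+'.png',im[:,:,::-1])
E
python3 - <<'E'
from h import *
np.set_printoptions(precision=4,suppress=True)
for n in('scene','top','wrist'):
    im=get_image(n); save(n+'0',im); np.save(n+'0.npy',im); c=get_calibration(n); print(n,{k:v for k,v in c.items()})
s=env.sense(); print(s['eef_pos'],s['tool_rot'],s['time'],s['finger_gap'],env.tip_extent)
E
```

```text
scene {'fx': 498.41379680112976, 'fy': 498.41379680112976, 'cx': 325.67291794203584, 'cy': 194.40994956407198, 'pose': array([[ 0.7016,  0.3349, -0.629 , -0.2959],
       [-0.7126,  0.3226, -0.623 , -0.9169],
       [-0.0058,  0.8853,  0.4649,  0.7443],
       [ 0.    ,  0.    ,  0.    ,  1.    ]])}
top {'fx': 457.91964825742355, 'fy': 457.91964825742355, 'cx': 316.12000709756444, 'cy': 195.17020511904343, 'pose': array([[ 0.0109,  0.987 , -0.1602,  0.3697],
       [-0.9999,  0.0116,  0.0035, -0.0174],
       [ 0.0053,  0.1601,  0.9871,  1.4055],
       [ 0.    ,  0.    ,  0.    ,  1.    ]])}
wrist {'fx': 309.70691628693146, 'fy': 309.70691628693146, 'cx': 318.2411191980229, 'cy': 203.065941104445, 'pose': array([[ 0.409 ,  0.8758,  0.2565,  0.2801],
       [-0.9125,  0.3929,  0.1137, -0.4495],
       [-0.0012, -0.2805,  0.9598,  0.3732],
       [ 0.    ,  0.    ,  0.    ,  1.    ]])}
[ 0.2148 -0.4785  0.2241] [-3.0701 -0.6572  0.0003] 0.15 0.08542269682427464 0.019
```

View pics/top0.png

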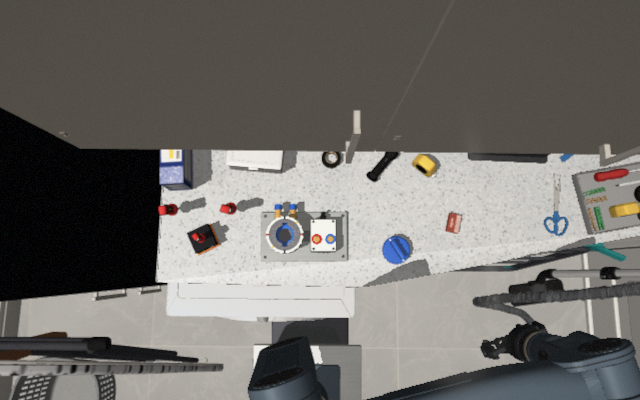

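View pics/scene0.png

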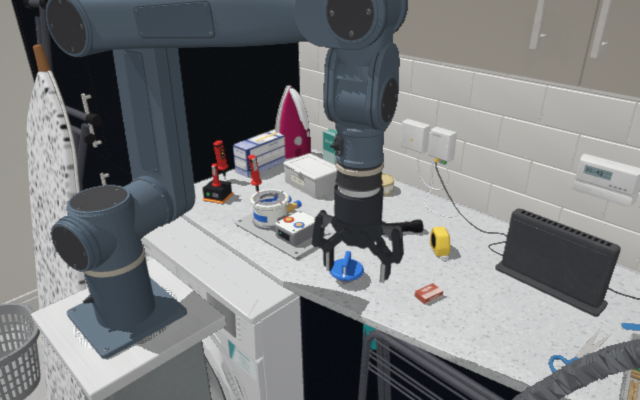

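The top view shows red testers at (168,210), (228,208) and (202,238). Only the one at (202,238) sits in the black block with the orange foot. The conditioner is at (285,235), the terminals at (317,239) and (330,239), and the lid at (397,249). I'll check the choice in one crop and measure.

```bash
cat > m.py <<'E'
from h import *
np.set_printoptions(precision=4,suppress=True)
t=np.load('top0.npy'); s=np.load('scene0.npy'); c=get_calibration('top'); cs=get_calibration('scene')
a=cv2.resize(t[190:275,150:430],None,fx=2.8,fy=2.8,interpolation=2); b=cv2.resize(s[130:290,190:400],None,fx=2.1,fy=2.1,interpolation=2)
W=np.zeros((a.shape[0]+b.shape[0],a.shape[1],3),np.uint8); W[:a.shape[0]]=a; W[a.shape[0]:,:b.shape[1]]=b; save('crop0',W)
h=cv2.cvtColor(t,cv2.COLOR_RGB2HSV)
def blobs(m,box,mn=8):
    M=np.zeros_like(m); x0,y0,x1,y1=box; M[y0:y1,x0:x1]=m[y0:y1,x0:x1]
    n,l,st,ce=cv2.connectedComponentsWithStats(M.astype(np.uint8)); return [(ce[i],st[i]) for i in range(1,n) if st[i][4]>=mn]
H,S,V=h[...,0],h[...,1],h[...,2]
red=((H<6)|(H>172))&(S>150)&(V>80); blue=(H>100)&(H<125)&(S>130)&(V>60); org=(H>6)&(H<20)&(S>150)&(V>100)
for nm,m,box,z in(('red',red,(150,190,440,270),.06),('blue',blue,(270,200,440,270),.06),('org',org,(180,215,225,260),0.005)):
    for ce,st in blobs(m,box): print(nm,ce,st,onz(c,*ce,z)[:2])
E
python3 m.py
```

```text
red [227.2791 208.0465] [221 203  15  11  86] [0.5463 0.2404]
red [161.7714 209.6714] [158 205   9  10  70] [0.5392 0.4337]
red [173.2564 209.0256] [168 204   9  11  39] [0.5415 0.3999]
red [194.4872 236.1026] [191 233   8   8  39] [0.4623 0.3329]
red [201.75   238.6786] [198 233   7  10  28] [0.455  0.3113]
red [316.4643 238.0714] [312 234   9  10  28] [ 0.4606 -0.0245]
blue [277.8889 206.5556] [275 205   7   4  27] [0.5525 0.0908]
blue [292.52 206.4 ] [290 204   6   5  25] [0.5535 0.0475]
blue [284.3043 233.0609] [276 223  18  23 115] [0.4742 0.0701]
blue [329.7826 238.1739] [326 234   9   9  23] [ 0.4608 -0.0636]
blue [395.847  249.5392] [383 236  27  27 549] [ 0.4298 -0.2569]
org [208.2121 248.697 ] [198 244  22  10  33] [0.4284 0.3036]
```

View pics/crop0.png

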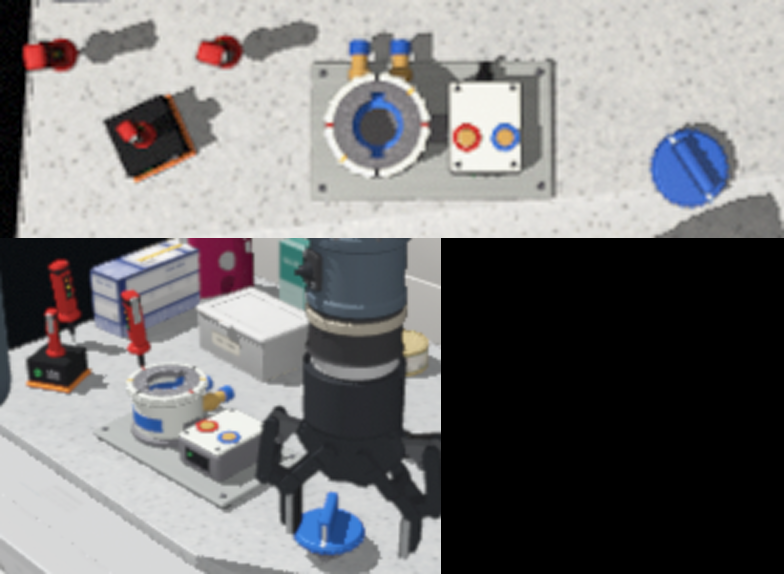

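The choice holds: the tester at (202,238) in the orange-footed block is the one meant, and the other two stand loose behind it. The lid wing runs diagonally at (397,249).

```bash
cat >> h.py <<'E'
def go(x,y,z,yaw):
    "shift (mm) and turn, in tool axes, from measured pose to a tool-down pose"
    s=env.sense(); r0=R.from_rotvec(s['tool_rot']); r1=R.from_euler('Z',yaw)*R.from_rotvec([np.pi,0,0])
    best=min((r0.inv()*r1*R.from_euler('z',k)).as_rotvec().tolist() for k in (0,))
    d=r0.inv().apply(np.array([x,y,z])-s['eef_pos'])*1000
    print('shift',np.round(d,1),'turn',np.round(best,3),'q',np.round(s['joint_pos'],2),'pos',np.round(s['eef_pos'],4),'t',s['time'])
E
python3 - <<'E'
from h import *
c=get_calibration('top'); np.set_printoptions(precision=4,suppress=True)
f=lambda u,v:(150+u/2.8,190+v/2.8)
print('handle',onz(c,*f(125,127),.115),'block',onz(c,*f(148,136),.045),'rim',onz(c,*f(377,125),.088),'lid',onz(c,*f(690,165),.064), onz(c,*f(690,167),.036))
print('red',onz(c,*f(466,137),.0605),'blue',onz(c,*f(505,137),.0605))
go(.455,.32,.26,2.05)
E
```

```text
handle [0.4606 0.3183 0.115 ] block [0.4564 0.3117 0.045 ] rim [0.4675 0.0672 0.088 ] lid [ 0.4314 -0.2579  0.064 ] [ 0.4306 -0.2629  0.036 ]
red [ 0.4581 -0.0244  0.0605] blue [ 0.4585 -0.0653  0.0605]
shift [ 546.1 -630.3  -34.5] turn [-0.001 -0.002 -1.628] q [-1.28  0.05  0.1   1.62 -0.    1.44] pos [ 0.2148 -0.4785  0.2241] t 0.15
```

Call:
{"method": "move_arm", "body": {"motion": [[20,-23,-2,0,0,-0.05],[45,-52,-4,0,0,-0.13],[75,-87,-7,0,0,-0.23],[105,-121,-10,0,0,-0.34],[135,-156,-12,0,0,-0.45],[165,-190,-14,0,0,-0.55],[195,-225,-15,0,0,-0.65],[225,-260,-17,0,0,-0.75],[250,-289,-17,0,0,-0.82],[265,-306,-17,0,0,-0.85]], "hand": 1}}

```text
time: 0.98
eef_pos: [0.3305, -0.0924, 0.2422]
tool_rot: [2.525, 1.868, 0.001]
contact_force: [2.1, -0.4, 0.8]
finger_gap: 0.0854
grip_force: 0.0
```

```bash
python3 -c "
from h import *
go(.457,.315,.26,2.05)"
```

```text
shift [426.5   1.8 -17.9] turn [ 0.001  0.    -0.776] q [-0.47 -0.42 -0.27  1.72  0.    1.4 ] pos [ 0.3305 -0.0924  0.2422] t 0.9833
```

Call:
{"method": "move_arm", "body": {"motion": [[30,0,-2,0,0,-0.08],[68,0,-4,0,0,-0.17],[108,0,-6,0,0,-0.27],[148,0,-8,0,0,-0.37],[188,0,-10,0,0,-0.47],[228,0,-12,0,0,-0.57],[268,0,-14,0,0,-0.67],[308,1,-16,0,0,-0.74],[345,1,-18,0,0,-0.776],[375,2,-18,0,0,-0.776]]}}

```text
time: 1.82
eef_pos: [0.443, 0.2665, 0.2598]
tool_rot: [-1.629, -2.686, -0.001]
contact_force: [0.0, -1.6, -0.2]
finger_gap: 0.0858
grip_force: 0.0
```

Call:
{"method": "move_arm", "body": {"motion": [[5,25,0,0,0,0],[5,35,0,0,0,0],[5,35,0,0,0,0],[5,35,0,0,0,0],[5,35,0,0,0,0],[5,35,0,0,0,0],[5,35,0,0,0,0],[5,35,0,0,0,0],[5,35,0,0,0,0],[5,35,0,0,0,0]]}}

```text
time: 2.65
eef_pos: [0.4716, 0.2838, 0.2604]
tool_rot: [1.634, 2.683, 0.001]
contact_force: [-0.7, 0.2, -0.7]
finger_gap: 0.0855
grip_force: 0.0
```

```bash
python3 -c "
from h import *
go(.457,.315,.26,2.05)
im=get_image('wrist'); c=get_calibration('wrist'); save('w1',im); np.save('w1.npy',im); np.save('w1c.npy',c['pose'])
for p in ([.457,.312,.045],[.459,.316,.115]): print(proj(c,p,True))"
```

```text
shift [34.4  1.3  0.4] turn [ 0.     0.    -0.003] q [ 0.42  0.13  0.25  1.7  -0.    1.51] pos [0.4716 0.2838 0.2604] t 2.65
(np.float64(318.00345739215857), np.float64(148.28572623671081))
(np.float64(321.75590446707815), np.float64(153.4507819623215))
```

View pics/w1.png

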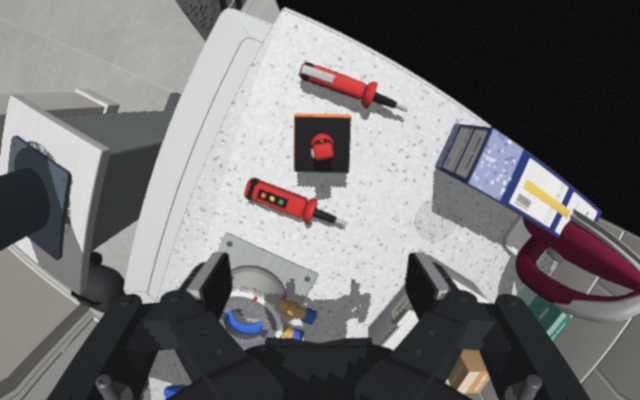

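The target tester is at about (322,148) in its black block, which is aligned with the image axes. The two look-alikes lie at (285,200) and (340,85). I'll crop for the handle's yaw.

```bash
cat > k.py <<'E'
from h import *
np.set_printoptions(precision=4,suppress=True)
im=np.load('w1.npy'); c=get_calibration('wrist'); c['pose']=np.load('w1c.npy')
save('w1c',cv2.resize(im[105:195,280:365],None,fx=6,fy=6,interpolation=2))
h=cv2.cvtColor(im,cv2.COLOR_RGB2HSV); H,S,V=[h[...,i] for i in range(3)]
m=(((H<6)|(H>172))&(S>120)&(V>60)).astype(np.uint8); M=np.zeros_like(m); M[125:172,300:345]=m[125:172,300:345]
p=cv2.findNonZero(M).reshape(-1,2); print(len(p),p.min(0),p.max(0),cv2.minAreaRect(p))
k=((V<60)).astype(np.uint8); M=np.zeros_like(k); M[112:175,288:356]=k[112:175,288:356]
p=cv2.findNonZero(M).reshape(-1,2); print(p.min(0),p.max(0))
for n,q in(('tl',(294.5,116)),('tr',(350.5,116)),('bl',(294.5,172)),('br',(350.5,172))): print(n,onz(c,*q,.045,True))
E
python3 k.py
```

```text
505 [310 133] [334 160] ((322.5882568359375, 145.85293579101562), (27.163990020751953, 23.040882110595703), 75.96376037597656)
[295 118] [348 171]
tl [0.4151 0.3335 0.045 ]
tr [0.473  0.3636 0.045 ]
bl [0.445  0.2738 0.045 ]
br [0.5046 0.3046 0.045 ]
```

View pics/w1c.png

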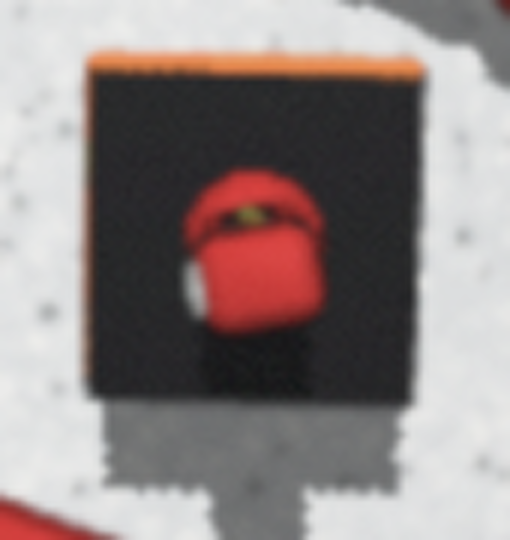

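Run:
```python
from h import *
np.set_printoptions(precision=4,suppress=True)
c=get_calibration('wrist'); c['pose']=np.load('w1c.npy')
f=lambda u,v,z:onz(c,280+u/6,105+v/6,z,True)[:2]
P=[f(*q,.115) for q in((200,242),(314,230),(326,310),(212,333))]
for i in range(4):
    d=P[(i+1)%4]-P[i]; print(np.linalg.norm(d),np.degrees(np.arctan2(d[1],d[0])))
print('handle',np.mean(P,0),'block',f(253.5,237,.045))
go(*np.mean(P,0),.2,2.2+1.5708)
```

```text
0.018142175070318723 33.46744496394868
0.012996114982721853 -53.79158378483786
0.018560441861680772 -141.03652474232845
0.014761726346487368 124.58745674059305
handle [0.4599 0.3186] block [0.4594 0.3183]
shift [36.3  5.5 60.3] turn [ 0.     0.    -1.723] q [ 0.42  0.13  0.25  1.7  -0.    1.51] pos [0.4716 0.2839 0.2603] t 2.7
```

Call:
{"method": "move_arm", "body": {"motion": [[4,1,6,0,0,-0.1],[8,1,12,0,0,-0.2],[12,2,18,0,0,-0.3],[16,2,24,0,0,-0.42],[20,3,30,0,0,-0.54],[24,4,36,0,0,-0.66],[28,4,42,0,0,-0.78],[32,5,48,0,0,-0.9],[35,5,54,0,0,-1.02],[36,5,60,0,0,-1.12]]}}

```text
time: 3.53
eef_pos: [0.4594, 0.3187, 0.1998]
tool_rot: [0.051, -3.141, -0.0]
contact_force: [-0.6, -0.0, 0.2]
finger_gap: 0.0854
grip_force: 0.0
```

Call:
{"method": "move_arm", "body": {"motion": [[0,0,0,0,0,-0.1],[0,0,0,0,0,-0.2],[0,0,0,0,0,-0.3],[0,0,0,0,0,-0.42],[0,0,0,0,0,-0.53],[0,0,0,0,0,-0.6],[0,0,0,0,0,-0.6],[0,0,0,0,0,-0.6],[0,0,0,0,0,-0.6],[0,0,0,0,0,-0.6]]}}

```text
time: 4.37
eef_pos: [0.4596, 0.3183, 0.2001]
tool_rot: [0.966, -2.989, -0.0]
contact_force: [0.1, 0.7, 0.4]
finger_gap: 0.0858
grip_force: 0.0
```

```bash
python3 -c "
from h import *
go(.4597,.3185,.088,3.77)
im=get_image('wrist'); c=get_calibration('wrist'); save('w2',im[:,:,:])
print(proj(c,[.4597,.3185,.115],True),proj(c,[.4597,.3185,.045],True))
h=cv2.cvtColor(im,cv2.COLOR_RGB2HSV); H,S,V=[h[...,i] for i in range(3)]
m=(((H<6)|(H>172))&(S>120)&(V>60)).astype(np.uint8)
n,l,st,ce=cv2.connectedComponentsWithStats(m)
for i in range(1,n):
  if st[i][4]>100: print(st[i],ce[i])
i=l==1"
```

```text
shift [-2.000e-01  1.000e-01  1.121e+02] turn [ 0.    -0.    -0.003] q [ 0.49  0.13  0.14  1.58  0.   -0.14] pos [0.4596 0.3183 0.2001] t 4.3667
(np.float64(318.6311543355532), np.float64(206.60842974006624)) (np.float64(318.5888913536875), np.float64(186.35853291616806))
[ 73  15  16  23 122] [81.10655738 25.73770492]
[ 225   86   59   80 1564] [253.42327366 129.25639386]
[306 173  27  44 803] [319.20672478 194.7011208 ]
[ 351  175   56   74 1217] [375.61626952 218.09695974]
```

View pics/w2.png

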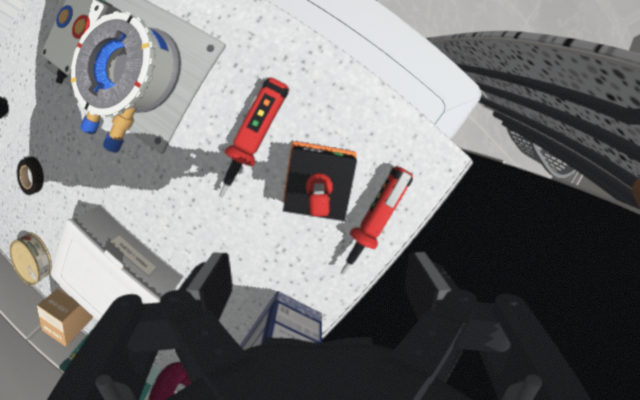

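The handle end is at (319,206), as predicted. Descending to grasp.

Call:
{"method": "move_arm", "body": {"motion": [[0,0,10,0,0,0],[0,0,25,0,0,0],[0,0,40,0,0,0],[0,0,55,0,0,0],[0,0,70,0,0,0],[0,0,85,0,0,0],[0,0,97,0,0,0],[0,0,106,0,0,0],[0,0,112,0,0,0],[0,0,112,0,0,0]]}}

```text
time: 5.25
eef_pos: [0.4587, 0.3178, 0.0863]
tool_rot: [0.967, -2.986, 0.001]
contact_force: [-0.4, -0.5, 0.1]
finger_gap: 0.0854
grip_force: 0.0
```

Call:
{"method": "move_arm", "body": {"motion": [[0,0,0,0,0,0],[0,0,0,0,0,0],[0,0,0,0,0,0],[0,0,0,0,0,0],[0,0,0,0,0,0],[0,0,0,0,0,0],[0,0,0,0,0,0],[0,0,0,0,0,0],[0,0,0,0,0,0],[0,0,0,0,0,0]], "hand": 0}}

```text
time: 6.08
eef_pos: [0.4601, 0.3187, 0.0888]
tool_rot: [-0.967, 2.987, 0.0]
contact_force: [0.0, -0.4, 4.7]
finger_gap: 0.0145
grip_force: 60.6
```

Call:
{"method": "move_arm", "body": {"motion": [[0,0,-5,0,0,0],[0,0,-15,0,0,0],[0,0,-28,0,0,0],[0,0,-42,0,0,0],[0,0,-56,0,0,0],[0,0,-72,0,0,0],[0,0,-88,0,0,0],[0,0,-104,0,0,0],[0,0,-112,0,0,0],[0,0,-116,0,0,0]]}}

```text
time: 6.92
eef_pos: [0.4602, 0.3187, 0.206]
tool_rot: [-0.967, 2.986, 0.001]
contact_force: [0.4, 0.2, -1.3]
finger_gap: 0.0149
grip_force: 60.2
```

```bash
python3 -c "
from h import *
go(.459,-.0245,.2,3.77); go(.459,-.0245,.2,2.8);print(env.sense()['finger_gap'])"
```

```text
shift [ 202.1 -277.3    5.6] turn [-0.     0.003 -0.002] q [ 0.49  0.13  0.15  1.59 -0.   -0.14] pos [0.4602 0.3187 0.206 ] t 6.9167
shift [ 202.1 -277.3    5.6] turn [0.001 0.002 0.968] q [ 0.49  0.13  0.15  1.59 -0.   -0.14] pos [0.4602 0.3187 0.206 ] t 6.9167
0.01493120457658944
```

Call:
{"method": "move_arm", "body": {"motion": [[10,-14,0,0,0,0],[28,-38,0,0,0,0],[50,-69,0,0,0,0],[73,-100,0,0,0,0],[96,-132,0,0,0,0],[120,-164,0,0,0,0],[143,-196,0,0,0,0],[166,-228,2,0,0,0],[188,-258,4,0,0,0],[202,-277,6,0,0,0]]}}

```text
time: 7.75
eef_pos: [0.4574, -0.0276, 0.1972]
tool_rot: [0.963, -2.988, 0.001]
contact_force: [0.6, 0.3, -0.4]
finger_gap: 0.015
grip_force: 60.2
```

Call:
{"method": "move_arm", "body": {"motion": [[0,0,0,0,0,0],[0,0,0,0,0,0],[0,0,0,0,0,0],[0,0,0,0,0,0],[0,0,0,0,0,0],[0,0,0,0,0,0],[0,0,0,0,0,0],[0,0,0,0,0,0],[0,0,0,0,0,0],[0,0,0,0,0,0]]}}

```text
time: 8.58
eef_pos: [0.4583, -0.0243, 0.1981]
tool_rot: [-0.968, 2.989, -0.0]
contact_force: [-0.0, -0.1, 0.1]
finger_gap: 0.0146
grip_force: 60.2
```

```bash
python3 -c "
from h import *
go(.459,-.0245,.145,3.77)
im=get_image('wrist'); c=get_calibration('wrist'); save('w3',im);np.save('w3.npy',im); np.save('w3c.npy',c['pose'])
print(proj(c,[.459,-.0245,.0605],True),proj(c,[.459,-.0650,.0605],True),proj(c,[.459,.068,.088],True))"
```

```text
shift [-0.4 -0.6 53.1] turn [-0.     0.    -0.002] q [-0.2  -0.13 -0.13  1.57  0.   -0.83] pos [ 0.4583 -0.0243  0.1981] t 8.5833
(np.float64(317.9888315446023), np.float64(190.8701138855382)) (np.float64(283.0821724021475), np.float64(166.47006028813158)) (np.float64(397.18630458587506), np.float64(253.911464932875))
```

View pics/w3.png

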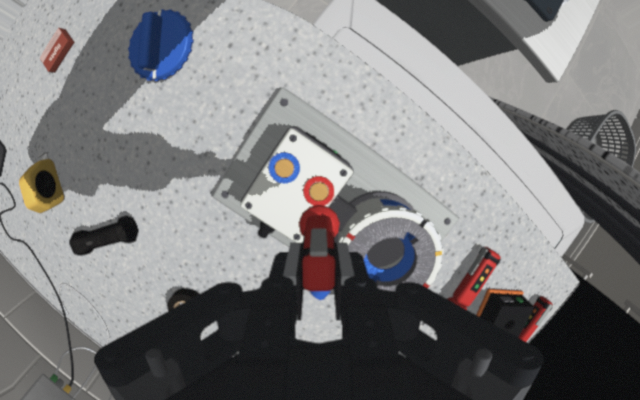

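Red terminal at (318,190) and blue at (284,167), both as predicted. Lid at (160,45). Touching down on red.

Call:
{"method": "move_arm", "body": {"motion": [[0,0,8,0,0,0],[0,0,18,0,0,0],[0,0,28,0,0,0],[0,0,38,0,0,0],[0,0,46,0,0,0],[0,0,51,0,0,0],[0,0,54,0,0,0],[0,0,56,0,0,0],[0,0,57,0,0,0],[0,0,57,0,0,0]]}}

```text
time: 9.47
eef_pos: [0.4585, -0.0245, 0.1413]
tool_rot: [-0.967, 2.988, -0.0]
contact_force: [-0.8, 1.2, -0.1]
finger_gap: 0.0145
grip_force: 60.2
```

Call:
{"method": "move_arm", "body": {"motion": [[0,0,0,0,0,0],[0,0,0.5,0,0,0],[0,0,1,0,0,0],[0,0,1.5,0,0,0],[0,0,2,0,0,0],[0,0,2.5,0,0,0],[0,0,3,0,0,0],[0,0,3,0,0,0],[0,0,3,0,0,0],[0,0,3,0,0,0]]}}

```text
time: 10.3
eef_pos: [0.4586, -0.0245, 0.1389]
tool_rot: [-0.967, 2.988, -0.001]
contact_force: [-0.6, -0.0, 5.4]
finger_gap: 0.0146
grip_force: 61.0
```

Contact at 5.4 N. Now over to blue.

Call:
{"method": "move_arm", "body": {"motion": [[0,0,-5,0,0,0],[0,0,-14,0,0,0],[0,0,-18,0,0,0],[6,-8,-18,0,0,0],[14,-19,-18,0,0,0],[20,-28,-18,0,0,0],[24,-33,-18,0,0,0],[24,-33,-14,0,0,0],[24,-33,-9,0,0,0],[24,-33,-5,0,0,0]]}}

```text
time: 11.13
eef_pos: [0.4578, -0.0651, 0.1422]
tool_rot: [0.967, -2.988, -0.001]
contact_force: [-1.0, -0.3, 0.3]
finger_gap: 0.0149
grip_force: 60.2
```

Call:
{"method": "move_arm", "body": {"motion": [[0,0,1,0,0,0],[0,0,2,0,0,0],[0,0,3,0,0,0],[0,0,4,0,0,0],[0,0,4.5,0,0,0],[0,0,5,0,0,0],[0,0,5,0,0,0],[0,0,5,0,0,0],[0,0,5,0,0,0],[0,0,5,0,0,0]]}}

```text
time: 11.97
eef_pos: [0.4585, -0.0651, 0.1389]
tool_rot: [-0.967, 2.988, -0.0]
contact_force: [-1.4, 1.5, 5.8]
finger_gap: 0.0143
grip_force: 61.0
```

Call:
{"method": "move_arm", "body": {"motion": [[0,0,-5,0,0,0],[0,0,-14,0,0,0],[0,0,-26,0,0,0],[0,0,-40,0,0,0],[-12,16,-54,0,0,0],[-30,41,-64,0,0,0],[-51,70,-66,0,0,0],[-74,101,-66,0,0,0],[-97,132,-66,0,0,0],[-120,163,-66,0,0,0]]}}

```text
time: 12.8
eef_pos: [0.4603, 0.1387, 0.2055]
tool_rot: [-0.966, 2.987, -0.001]
contact_force: [1.2, 0.0, -0.2]
finger_gap: 0.0146
grip_force: 60.2
```

Call:
{"method": "move_arm", "body": {"motion": [[-23,31,0,0,0,0],[-46,62,0,0,0,0],[-67,92,0,0,0,0],[-85,117,0,0,0,0],[-98,135,0,0,0,0],[-105,144,0,0,0,0],[-107,146,0,0,0,0],[-107,146,0,0,0,0],[-107,146,0,0,0,0],[-107,146,0,0,0,0]]}}

```text
time: 13.63
eef_pos: [0.4614, 0.3167, 0.2044]
tool_rot: [0.965, -2.99, 0.001]
contact_force: [-0.1, 0.1, -1.4]
finger_gap: 0.0148
grip_force: 60.2
```

```bash
python3 -c "
from h import *
go(.4601,.3187,.130,3.77)
im=get_image('wrist'); c=get_calibration('wrist');save('w4',im)
for p in ([.45942,.3183,.045],[.4601,.3187,.045]): print(proj(c,p,True))
k=(im.max(2)<55).astype(np.uint8); n,l,st,ce=cv2.connectedComponentsWithStats(k)
print([s for s in st if 400<s[4]<9000])"
```

```text
shift [-0.1  2.4 74.4] turn [-0.001 -0.    -0.004] q [ 0.48  0.13  0.15  1.59 -0.   -0.14] pos [0.4614 0.3167 0.2044] t 13.6333
(np.float64(320.948870179286), np.float64(184.61202630065225))
(np.float64(320.8762660814657), np.float64(185.36120993474393))
[array([ 459,   64,  181,   60, 1950], dtype=int32), array([ 478,   83,  162,   79, 1758], dtype=int32), array([ 480,   98,  160,  110, 3408], dtype=int32), array([ 287,  146,   70,   72, 3464], dtype=int32), array([ 20, 156,  26,  37, 436], dtype=int32)]
```

Call:
{"method": "move_arm", "body": {"motion": [[0,1,8,0,0,0],[0,2.4,18,0,0,0],[0,2.4,30,0,0,0],[0,2.4,42,0,0,0],[0,2.4,53,0,0,0],[0,2.4,62,0,0,0],[0,2.4,68,0,0,0],[0,2.4,72,0,0,0],[0,2.4,73,0,0,0],[0,2.4,73,0,0,0]]}}

```text
time: 14.52
eef_pos: [0.4596, 0.3201, 0.131]
tool_rot: [0.968, -2.989, 0.0]
contact_force: [0.5, 0.4, -0.0]
finger_gap: 0.0145
grip_force: 60.2
```

```bash
python3 -c "
from h import *
go(.4600,.3187,.0885,3.77)"
```

```text
shift [ 0.5 -1.4 42.5] turn [-0.    -0.    -0.002] q [ 0.49  0.14  0.01  1.44 -0.   -0.14] pos [0.4596 0.3201 0.131 ] t 14.5167
```

Call:
{"method": "move_arm", "body": {"motion": [[0,-0.7,3,0,0,0],[0.5,-1.4,8,0,0,0],[0.5,-1.4,14,0,0,0],[0.5,-1.4,20,0,0,0],[0.5,-1.4,26,0,0,0],[0.5,-1.4,32,0,0,0],[0.5,-1.4,37,0,0,0],[0.5,-1.4,40,0,0,0],[0.5,-1.4,41,0,0,0],[0.5,-1.4,42,0,0,0]]}}

```text
time: 15.35
eef_pos: [0.4599, 0.3186, 0.0888]
tool_rot: [0.968, -2.988, 0.0]
contact_force: [-0.8, 0.5, 1.2]
finger_gap: 0.0143
grip_force: 60.4
```

Call:
{"method": "move_arm", "body": {"motion": [[0,0,0,0,0,0],[0,0,0,0,0,0],[0,0,0,0,0,0],[0,0,0,0,0,0],[0,0,0,0,0,0],[0,0,0,0,0,0],[0,0,0,0,0,0],[0,0,0,0,0,0],[0,0,-3,0,0,0],[0,0,-8,0,0,0]], "hand": 1}}

```text
time: 16.18
eef_pos: [0.4595, 0.3184, 0.0966]
tool_rot: [0.967, -2.987, 0.0]
contact_force: [0.6, -0.4, 0.1]
finger_gap: 0.0856
grip_force: 0.0
```

Call:
{"method": "move_arm", "body": {"motion": [[0,0,-10,0,0,0],[0,0,-25,0,0,0],[0,0,-42,0,0,0],[0,0,-60,0,0,0],[0,0,-78,0,0,0],[0,0,-96,0,0,0],[0,0,-114,0,0,0],[0,0,-128,0,0,0],[0,0,-138,0,0,0],[0,0,-142,0,0,0]]}}

```text
time: 17.02
eef_pos: [0.4609, 0.3191, 0.2422]
tool_rot: [-0.966, 2.985, 0.001]
contact_force: [0.9, 0.4, -0.3]
finger_gap: 0.0854
grip_force: 0.0
```

```bash
cat > lid.py <<'E'
from h import *
np.set_printoptions(precision=4,suppress=True)
s=get_image('top'); save('top1',s)
print('tester red px top', [tuple(np.round(np.argwhere((s[230:245,185:215,0]>120)&(s[230:245,185:215,1]<60)).mean(0)+[230,185],1))])
# wing & lid from the earlier wrist view w3
im=np.load('w3.npy'); c=get_calibration('wrist'); c['pose']=np.load('w3c.npy')
save('lidcrop',np.hstack([cv2.resize(im[0:90,120:205],(440,466),interpolation=2),cv2.resize(im[175:300,335:455],(355,370),interpolation=2)[:466].copy() if 0 else cv2.resize(im[180:306,335:455],(444,466),interpolation=2)])[:, :800])
go(.431,-.260,.26,3.0)
E
python3 lid.py
```

```text
tester red px top [(np.float64(237.5), np.float64(196.7))]
shift [ 363.6 -451.7  -19.4] turn [0.001 0.004 0.768] q [ 0.49  0.14  0.23  1.66 -0.   -0.14] pos [0.4609 0.3191 0.2418] t 17.0667
```

View pics/lidcrop.png

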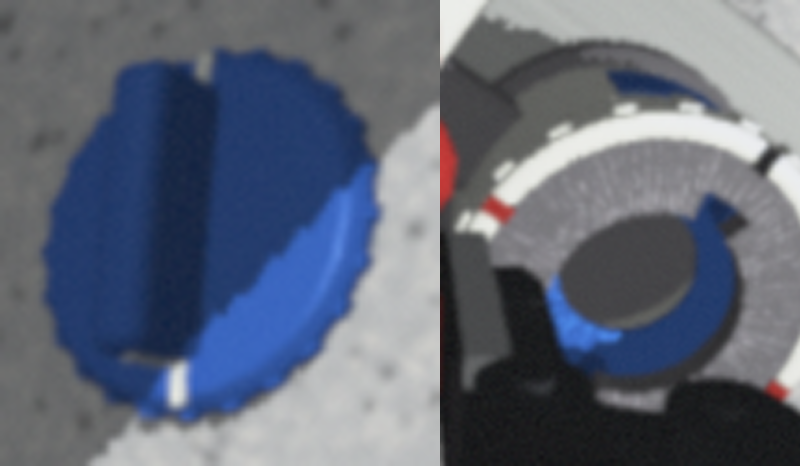

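```bash
cat > c.py <<'E'
from h import *
np.set_printoptions(precision=4,suppress=True)
c=get_calibration('wrist'); c['pose']=np.load('w3c.npy')
f=lambda u,v,z:onz(c,120+u/5.176,v/5.178,z,True)[:2]
g=lambda u,v,z:onz(c,335+(u-440)/3.7,180+v/3.7,z,True)[:2]
a,b=f(203,72,.036),f(177,382,.036); d=a-b; print('lid',(a+b)/2,np.linalg.norm(d),np.degrees(np.arctan2(d[1],d[0])))
r1,r2,k=g(498,212,.088),g(778,391,.088),g(768,160,.088); d=r2-r1
print('rim',(r1+r2)/2,np.linalg.norm(d),np.degrees(np.arctan2(d[1],d[0])),'black',k,np.linalg.norm(k-(r1+r2)/2))
t=get_calibration('top'); q=lambda u,v,z:onz(t,150+u/2.8,190+v/2.8,z)[:2]
a,b=q(716,196,.036),q(669,139,.036); d=b-a; print('lid top',(a+b)/2,np.linalg.norm(d),np.degrees(np.arctan2(d[1],d[0])))
r1,r2=q(330,125,.088),q(426,125,.088); print('rim top',(r1+r2)/2,np.linalg.norm(r1-r2))
for u,v in((377,76),(377,172)): print(q(u,v,.088))
E
python3 c.py
```

```text
lid [ 0.431  -0.2616] 0.0697276438610356 -147.29954182927878
rim [0.4699 0.0697] 0.09759381635315058 91.45674474043217 black [0.4207 0.0687] 0.04921201524339272
lid top [ 0.4302 -0.2655] 0.07714847676899603 39.362191424666655
rim top [0.4675 0.0661] 0.0984863207258277
[0.5181 0.0683]
[0.4196 0.0661]
```

Call:
{"method": "move_arm", "body": {"motion": [[9,-11,0,0,0,0],[26,-33,0,0,0,0],[48,-60,0,0,0,0],[72,-90,0,0,0,0],[96,-120,0,0,0,0],[120,-150,0,0,0,0],[144,-180,0,0,0,0],[168,-210,0,0,0,0],[192,-240,0,0,0,0],[216,-270,0,0,0,0]]}}

```text
time: 17.9
eef_pos: [0.4423, -0.0283, 0.2382]
tool_rot: [0.968, -2.988, -0.001]
contact_force: [1.5, -0.4, 0.3]
finger_gap: 0.0852
grip_force: 0.0
```

Call:
{"method": "move_arm", "body": {"motion": [[24,-30,0,0,0,0],[48,-60,0,0,0,0],[72,-90,0,0,0,0],[96,-120,0,0,0,0],[120,-148,0,0,0,0],[136,-168,0,0,0,0],[146,-179,0,0,0,0],[149,-183,0,0,0,0],[149,-183,0,0,0,0],[149,-183,0,0,0,0]]}}

```text
time: 18.73
eef_pos: [0.4296, -0.2615, 0.2385]
tool_rot: [0.968, -2.988, -0.003]
contact_force: [0.2, 0.6, 0.4]
finger_gap: 0.0851
grip_force: 0.0
```

```bash
python3 -c "
from h import *
go(.431,-.263,.2,3.77)
im=get_image('wrist'); c=get_calibration('wrist');np.save('w5.npy',im); np.save('w5c.npy',c['pose'])
u,v=proj(c,[.431,-.263,.036],True); print(u,v)
x,y=int(u)-60,int(v)-60; x=max(x,0);y=max(y,0); save('w5c',cv2.resize(im[y:y+120,x:x+120],(600,600),interpolation=2)); print(x,y)"
```

```text
shift [-0.2 -2.1 38.5] turn [ 0.002  0.    -0.002] q [-0.68 -0.    0.07  1.65  0.   -1.31] pos [ 0.4296 -0.2615  0.2385] t 18.7333
316.3532923015764 176.7076073825379
256 116
```

View pics/w5c.png

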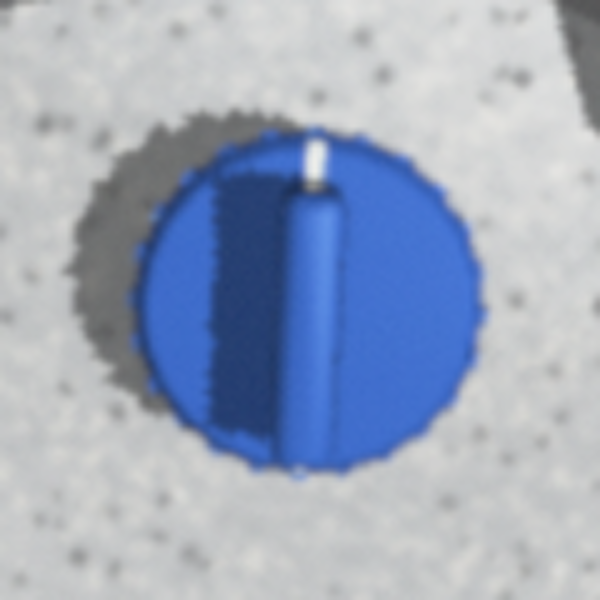

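The lid is centred at about (311,301) in the crop, with the wing nearly vertical and leaning about 3° right.

Run:
```python
from h import *
np.set_printoptions(precision=4,suppress=True)
c=get_calibration('wrist'); c['pose']=np.load('w5c.npy')
f=lambda u,v,z:onz(c,256+u/5,116+v/5,z,True)[:2]
a,b=f(315.5,140,.036),f(299,470,.036); d=a-b; print('ptr',(a+b)/2,np.linalg.norm(d),np.degrees(np.arctan2(d[1],d[0])))
a,b=f(317,192,.064),f(304,468,.064); d=a-b; print('wing',(a+b)/2,np.linalg.norm(d),np.degrees(np.arctan2(d[1],d[0])))
print('disc',f((135+485)/2,302,.033))
go(.431,-.263,.058,3.77)
```

```text
ptr [ 0.4313 -0.2613] 0.07850285786027672 -146.92602820070113
wing [ 0.4304 -0.261 ] 0.060761514466695345 -146.72882970306222
disc [ 0.4301 -0.2613]
shift [  0.1  -2.5 180.8] turn [ 0.001  0.    -0.001] q [-0.68 -0.    0.07  1.65  0.   -1.31] pos [ 0.4298 -0.2611  0.2388] t 18.7833
```

Call:
{"method": "move_arm", "body": {"motion": [[0,0,10,0,0,0.02],[-0.5,-0.5,28,0,0,0.04],[-0.5,-0.5,50,0,0,0.05],[-0.5,-0.5,72,0,0,0.05],[-0.5,-0.5,95,0,0,0.05],[-0.5,-0.5,118,0,0,0.05],[-0.5,-0.5,140,0,0,0.05],[-0.5,-0.5,160,0,0,0.05],[-0.5,-0.5,173,0,0,0.05],[-0.5,-0.5,178,0,0,0.05]]}}

```text
time: 19.62
eef_pos: [0.4287, -0.2595, 0.0576]
tool_rot: [0.894, -3.009, -0.007]
contact_force: [0.2, 0.1, 1.0]
finger_gap: 0.0854
grip_force: 0.0
```

Call:
{"method": "move_arm", "body": {"motion": [[0,0,0,0,0,0],[0,0,0,0,0,0],[0,0,0,0,0,0],[0,0,0,0,0,0],[0,0,0,0,0,0],[0,0,0,0,0,0],[0,0,0,0,0,0],[0,0,0,0,0,0],[0,0,0,0,0,0],[0,0,0,0,0,0]], "hand": 0}}

```text
time: 20.45
eef_pos: [0.4305, -0.2625, 0.0611]
tool_rot: [-0.893, 3.012, 0.0]
contact_force: [-0.8, -0.4, 0.3]
finger_gap: -0.0002
grip_force: 0.0
```

The fingers shut on nothing, so I need to look.

```bash
python3 -c "
from h import *
im=get_image('wrist'); s=get_image('scene')
save('w6',np.hstack([cv2.resize(im[100:400,140:500],(480,400)),cv2.resize(s[190:330,270:420],(320,400))[:400]])[:, :800])
c=get_calibration('wrist');print(proj(c,[.4306,-.2612,.064],True),proj(c,env.sense()['eef_pos'],True))"
```

```text
(np.float64(320.33940315039837), np.float64(256.8488128393122)) (np.float64(318.5880804705486), np.float64(253.01769683942177))
```

View pics/w6.png

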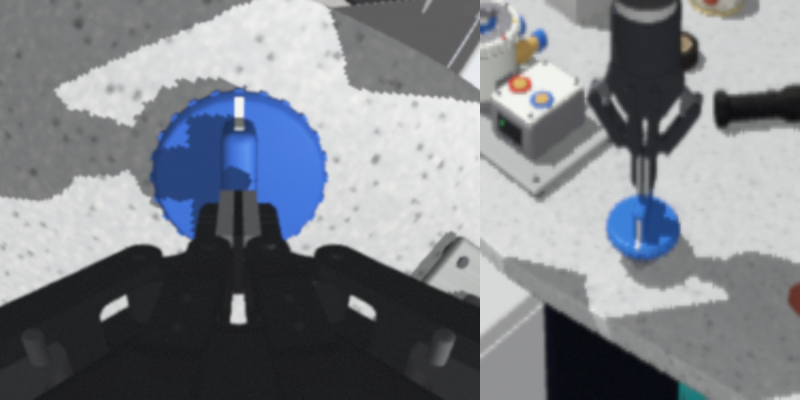

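```bash
python3 -c "
from h import *
np.set_printoptions(precision=4,suppress=True)
c=get_calibration('wrist');f=lambda u,v,z:onz(c,140+u*.75,100+v*.75,z,True)
s=env.sense();r=R.from_rotvec(s['tool_rot']);e=s['eef_pos'];print(e,s['finger_gap'])
print('tips px',[(round((proj(c,e+r.apply([x,0,.019]),True)[0]-140)/.75),round((proj(c,e+r.apply([x,0,.019]),True)[1]-100)/.75)) for x in(-.011,0,.011)])
print('lid ptr end',f(239,92,.036),'exp',[.4306,-.2612]+.0405*np.array([np.cos(3.721),np.sin(3.721)]))
print('disc mid row', f(239,168,.036),f(151,168,.036),f(327,168,.036))
print('wing near end top',f(238,128,.064),'exp',[.4306,-.2612]+.031*np.array([np.cos(3.721),np.sin(3.721)]))
"
```

```text
[ 0.4304 -0.2624  0.061 ] -0.0005596357920053531
tips px [(238, 208), (238, 185), (238, 162)]
lid ptr end [ 0.3962 -0.2842  0.036 ] exp [ 0.3967 -0.2834]
disc mid row [ 0.4252 -0.2653  0.036 ] [ 0.4472 -0.2989  0.036 ] [ 0.4035 -0.2315  0.036 ]
wing near end top [ 0.4035 -0.2799  0.064 ] exp [ 0.4047 -0.2782]
```

```bash
python3 -c "
from h import *
c=get_calibration('scene');e=env.sense()['eef_pos']
g=lambda p:[round(480+(proj(c,p)[0]-270)*320/150),round((proj(c,p)[1]-190)/.35)]
for z in(.042,.05,.061,.07,.08): print(z,g([e[0],e[1],z]))
L=np.array([.4306,-.2612]);x=np.array([np.cos(3.721),np.sin(3.721)])
for s in(-1,1): print('wing end',g([*(L+s*.031*x),.064]),'ptr',g([*(L+s*.04*x),.036]))
print('disc c',g([*L,.036]))
s=get_image('scene'); save('s7',cv2.resize(s[200:300,300:400],(600,600),interpolation=2))"
```

```text
0.042 [641, 213]
0.05 [641, 205]
0.061 [641, 194]
0.07 [641, 185]
0.08 [641, 175]
wing end [645, 170] ptr [646, 191]
wing end [636, 212] ptr [634, 247]
disc c [640, 218]
```

View pics/s7.png

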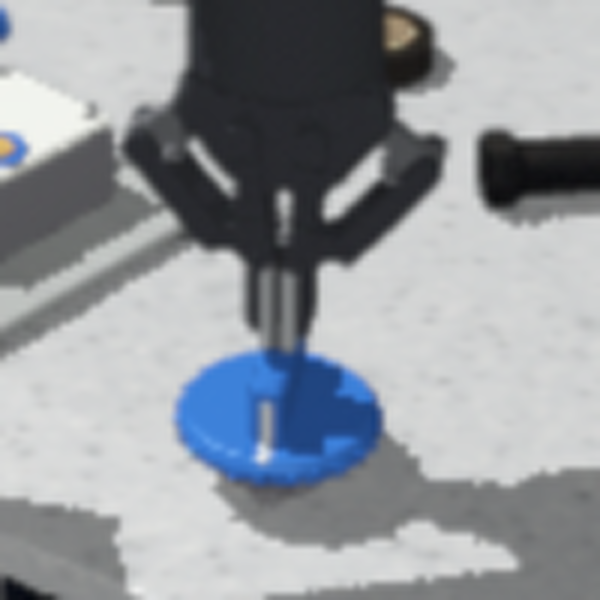

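That was my eleventh picture, one over the limit of ten, so I'll view no more and work from numbers only. In s7 the shut fingertips end at the wing's top, at about z 0.065. A gentle probe with the fingers shut will show whether they stand on the wing.

Call:
{"method": "move_arm", "body": {"motion": [[0,0,0.5,0,0,0],[0,0,1,0,0,0],[0,0,1.5,0,0,0],[0,0,2,0,0,0],[0,0,2.5,0,0,0],[0,0,3,0,0,0],[0,0,3.5,0,0,0],[0,0,4,0,0,0],[0,0,4,0,0,0],[0,0,4,0,0,0]]}}

```text
time: 21.43
eef_pos: [0.4307, -0.2627, 0.0579]
tool_rot: [-0.893, 3.012, -0.001]
contact_force: [-1.0, 0.6, 5.0]
finger_gap: -0.0
grip_force: 2.6
```

```bash
python3 -c "
from h import *
im=get_image('wrist')
for v in range(180,285,4): print(v,[tuple(int(q) for q in im[v,u]) for u in (300,308,313,318,323,330,338)])"
```

```text
180 [(64, 110, 208), (71, 120, 219), (70, 120, 220), (242, 243, 241), (158, 184, 229), (71, 121, 220), (70, 119, 219)]
184 [(69, 119, 219), (70, 119, 219), (71, 121, 221), (242, 243, 241), (158, 185, 229), (72, 123, 221), (73, 123, 221)]
188 [(54, 93, 172), (61, 105, 194), (48, 80, 148), (230, 232, 229), (123, 154, 220), (73, 123, 221), (73, 124, 222)]
192 [(41, 68, 125), (38, 66, 120), (32, 51, 93), (112, 114, 110), (65, 78, 102), (66, 111, 206), (74, 125, 222)]
196 [(41, 69, 125), (33, 53, 94), (33, 52, 92), (146, 148, 143), (81, 91, 113), (43, 73, 134), (72, 122, 220)]
200 [(41, 69, 125), (31, 51, 89), (37, 58, 103), (47, 67, 111), (38, 63, 113), (40, 69, 127), (72, 123, 221)]
204 [(40, 67, 125), (39, 65, 119), (55, 95, 177), (55, 96, 182), (59, 100, 187), (56, 98, 182), (73, 122, 221)]
208 [(40, 68, 125), (46, 77, 142), (61, 106, 199), (66, 114, 209), (79, 128, 223), (69, 118, 216), (73, 121, 221)]
212 [(41, 68, 125), (47, 80, 146), (65, 113, 210), (75, 126, 222), (89, 142, 233), (70, 123, 221), (71, 122, 221)]
216 [(41, 69, 125), (46, 77, 146), (64, 111, 208), (76, 126, 222), (8
[... 1164 characters left out ...]
 84, 86), (82, 85, 85), (25, 28, 25), (81, 83, 84), (83, 85, 86), (34, 37, 37)]
264 [(27, 30, 32), (84, 84, 86), (80, 81, 81), (27, 29, 30), (73, 74, 75), (83, 85, 85), (32, 34, 35)]
268 [(29, 32, 34), (83, 84, 86), (80, 82, 83), (25, 27, 27), (74, 75, 76), (85, 85, 87), (29, 29, 32)]
272 [(29, 32, 32), (83, 84, 86), (80, 81, 81), (25, 25, 26), (74, 75, 77), (82, 84, 85), (31, 32, 35)]
276 [(35, 36, 38), (94, 95, 96), (87, 89, 90), (32, 33, 34), (78, 79, 82), (87, 89, 90), (28, 29, 32)]
280 [(30, 31, 32), (33, 36, 36), (100, 102, 102), (36, 35, 37), (93, 94, 96), (28, 32, 31), (28, 31, 32)]
284 [(31, 33, 36), (28, 29, 32), (63, 65, 66), (37, 36, 39), (67, 67, 69), (31, 32, 34), (45, 47, 49)]
```

The probe met the wing's top at TCP 0.058 with 5 N, so the shut fingertips stand about level with the TCP and my grasp was too high. I'll rise, open part way and go deeper, watching the force.

Call:
{"method": "move_arm", "body": {"motion": [[0,0,-4,0,0,0],[0,0,-10,0,0,0],[0,0,-16,0,0,0],[0,0,-16,0,0,0],[0,0,-16,0,0,0],[0,0,-16,0,0,0],[0,0,-14,0,0,0],[0,0,-10,0,0,0],[0,0,-6,0,0,0],[0,0,-2,0,0,0]], "hand": 0.45}}

```text
time: 22.32
eef_pos: [0.4302, -0.2622, 0.0582]
tool_rot: [0.892, -3.012, -0.001]
contact_force: [0.6, 0.6, -0.7]
finger_gap: 0.0383
grip_force: 0.0
```

Call:
{"method": "move_arm", "body": {"motion": [[0,0,2,0,0,0],[0,0,4,0,0,0],[0,0,6,0,0,0],[0,0,7,0,0,0],[0,0,8,0,0,0],[0,0,9,0,0,0],[0,0,10,0,0,0],[0,0,11,0,0,0],[0,0,12,0,0,0],[0,0,12,0,0,0]]}}

```text
time: 23.15
eef_pos: [0.4304, -0.2624, 0.0469]
tool_rot: [0.893, -3.012, -0.0]
contact_force: [-0.5, -0.6, 0.7]
finger_gap: 0.0385
grip_force: 0.0
```

Call:
{"method": "move_arm", "body": {"motion": [[0,0,1,0,0,0],[0,0,2,0,0,0],[0,0,3,0,0,0],[0,0,4,0,0,0],[0,0,5,0,0,0],[0,0,6,0,0,0],[0,0,7,0,0,0],[0,0,8,0,0,0],[0,0,8,0,0,0],[0,0,8,0,0,0]]}}

```text
time: 23.98
eef_pos: [0.4304, -0.2624, 0.039]
tool_rot: [0.893, -3.012, -0.0]
contact_force: [-0.6, -0.1, -0.3]
finger_gap: 0.0388
grip_force: 0.0
```

Call:
{"method": "move_arm", "body": {"motion": [[0,0,0,0,0,0],[0,0,0,0,0,0],[0,0,0,0,0,0],[0,0,0,0,0,0],[0,0,0,0,0,0],[0,0,0,0,0,0],[0,0,0,0,0,0],[0,0,0,0,0,0],[0,0,0,0,0,0],[0,0,0,0,0,0]], "hand": 0}}

```text
time: 24.82
eef_pos: [0.4307, -0.2625, 0.0393]
tool_rot: [-0.893, 3.012, -0.001]
contact_force: [0.6, -0.3, 2.2]
finger_gap: 0.0124
grip_force: 61.0
```

Gripped (gap 12.4 mm, 61 N). Lifting it to a look-out beside the mouth.

Call:
{"method": "move_arm", "body": {"motion": [[0,0,-4,0,0,0],[0,0,-12,0,0,0],[0,0,-24,0,0,0],[0,0,-40,0,0,0],[0,0,-58,0,0,0],[0,0,-78,0,0,0],[0,0,-98,0,0,0],[0,0,-118,0,0,0],[0,0,-134,0,0,0],[0,0,-142,0,0,0]]}}

```text
time: 25.65
eef_pos: [0.4316, -0.2633, 0.185]
tool_rot: [-0.892, 3.009, -0.007]
contact_force: [0.5, -0.0, -0.6]
finger_gap: 0.0127
grip_force: 60.7
```

```bash
python3 -c "
from h import *
go(.469,-.03,.2,3.164); print(env.sense()['finger_gap'],env.sense()['contact_force'])"
```

```text
shift [-158.5  175.2  -15.6] turn [-0.004  0.003  0.554] q [-0.68 -0.01 -0.04  1.54 -0.   -1.26] pos [ 0.4316 -0.2633  0.185 ] t 25.65
0.012677465351713635 [ 0.52035578 -0.03501594 -0.59644726]
```

Call:
{"method": "move_arm", "body": {"motion": [[-8,9,-2,0,0,0.04],[-24,27,-4,0,0,0.1],[-44,49,-6,0,0,0.17],[-65,72,-8,0,0,0.25],[-87,96,-10,0,0,0.33],[-109,120,-12,0,0,0.41],[-130,143,-14,0,0,0.48],[-146,161,-15,0,0,0.53],[-156,172,-16,0,0,0.555],[-158,175,-16,0,0,0.555]]}}

```text
time: 26.48
eef_pos: [0.4677, -0.0272, 0.1974]
tool_rot: [-0.038, 3.141, 0.002]
contact_force: [0.1, -0.8, -1.6]
finger_gap: 0.0125
grip_force: 60.7
```

Call:
{"method": "move_arm", "body": {"motion": [[0,0,0,0,0,0],[0,0,0,0,0,0],[0,0,0,0,0,0],[0,0,0,0,0,0],[0,0,0,0,0,0],[0,0,0,0,0,0],[0,0,0,0,0,0],[0,0,0,0,0,0],[0,0,0,0,0,0],[0,0,0,0,0,0]]}}

```text
time: 27.32
eef_pos: [0.4676, -0.0296, 0.1971]
tool_rot: [0.033, -3.141, -0.0]
contact_force: [-0.0, 0.0, -1.3]
finger_gap: 0.0125
grip_force: 60.7
```

```bash
cat > rim.py <<'E'
from h import *
np.set_printoptions(precision=4,suppress=True)
go(.469,.0685,.2,3.164)
im=get_image('wrist'); c=get_calibration('wrist'); np.save('w8.npy',im); np.save('w8c.npy',c['pose']); save('w8',im)
h=cv2.cvtColor(im,cv2.COLOR_RGB2HSV); H,S,V=[h[...,i].astype(int) for i in range(3)]
C=np.array([.4692,.068])
vv,uu=np.mgrid[0:400,0:640]
# rectified rim coordinates of every pixel
X=np.full((400,640,2),9.)
for v in range(60,400):
    for u in range(200,640): X[v,u]=onz(c,u,v,.088,True)[:2]
r=np.hypot(*(np.moveaxis(X,2,0)-C[:,None,None])); ring=(r>.038)&(r<.058)
for n,m in(('red',((H<8)|(H>172))&(S>110)&(V>60)),('yel',(H>15)&(H<35)&(S>110)&(V>70)),('blk',(V<70)),('wht',(V>170)&(S<40))):
    k,l,st,ce=cv2.connectedComponentsWithStats((m&ring).astype(np.uint8))
    for i in range(1,k):
        if st[i][4]>=6:
            p=X[l==i].mean(0); d=p-C; print(n,st[i][4],np.round(ce[i],1),p,'r',round(np.hypot(*d),4),'ang',round(np.degrees(np.arctan2(d[1],d[0])),1))
E
python3 rim.py
```

```text
shift [-3.5 98.1 -2.9] turn [ 0.    -0.    -0.001] q [-0.21 -0.1  -0.1   1.57  0.   -0.23] pos [ 0.4676 -0.0296  0.1971] t 27.3167
red 16 [473.2 203. ] [0.4688 0.1173] r 0.0493 ang 90.4
yel 21 [464. 167.] [0.435  0.1022] r 0.0484 ang 134.9
yel 32 [423.9 257.4] [0.5245 0.0735] r 0.0556 ang 5.7
blk 16 [431.3 149.3] [0.4211 0.0679] r 0.0481 ang -179.9
blk 12 [421.  251.8] [0.5184 0.0695] r 0.0492 ang 1.8
wht 2489 [439.7 185.4] [0.4544 0.0816] r 0.0202 ang 137.4
wht 246 [404.8 249.9] [0.5163 0.0529] r 0.0495 ang -17.8
```

Rim centre about (0.4698, 0.0687) with yaw about 1°. Marks agree: opposite marks 97 mm apart, radii 48 to 49 mm. Moving over it and down to just above.

Call:
{"method": "move_arm", "body": {"motion": [[-0.5,8,0,0,0,0],[-1,24,0,0,0,0],[-2,46,0,0,0,0],[-2.7,68,0,0,0,0],[-3.4,86,0,0,0,0],[-3.7,96,4,0,0,0],[-3.7,98.4,16,0,0,0],[-3.7,98.4,32,0,0,0],[-3.7,98.4,46,0,0,0],[-3.7,98.4,54,0,0,0]]}}

```text
time: 28.2
eef_pos: [0.4677, 0.0685, 0.1401]
tool_rot: [0.033, -3.137, 0.001]
contact_force: [-0.5, -0.0, -1.7]
finger_gap: 0.0124
grip_force: 60.7
```

Call:
{"method": "move_arm", "body": {"motion": [[0,0,0,0,0,0],[0,0,0,0,0,0],[0,0,0,0,0,0],[0,0,0,0,0,0],[0,0,0,0,0,0],[0,0,0,0,0,0],[0,0,0,0,0,0],[0,0,0,0,0,0],[0,0,0,0,0,0],[0,0,0,0,0,0]]}}

```text
time: 29.03
eef_pos: [0.4693, 0.0689, 0.1431]
tool_rot: [-0.033, 3.141, 0.0]
contact_force: [0.2, -0.1, -0.4]
finger_gap: 0.0125
grip_force: 60.7
```

```bash
python3 -c "
from h import *
go(.4692,.0688,.1013,3.16)"
```

```text
shift [ 0.1 -0.1 41.8] turn [0.    0.    0.003] q [ 0.   -0.09 -0.2   1.46  0.   -0.02] pos [0.4693 0.0689 0.1431] t 29.0333
```

Descend gently: first the nose, then the lugs.

Call:
{"method": "move_arm", "body": {"motion": [[0,0,3,0,0,0.003],[0,0,7,0,0,0.003],[0,0,11,0,0,0.003],[0,0,14,0,0,0.003],[0,0,16,0,0,0.003],[0,0,18,0,0,0.003],[0,0,19.5,0,0,0.003],[0,0,21,0,0,0.003],[0,0,22,0,0,0.003],[0,0,22,0,0,0.003]]}}

```text
time: 29.87
eef_pos: [0.4691, 0.0689, 0.1209]
tool_rot: [0.029, -3.141, -0.0]
contact_force: [-0.3, -0.1, -0.3]
finger_gap: 0.0127
grip_force: 60.7
```

Call:
{"method": "move_arm", "body": {"motion": [[0,0,1,0,0,0],[0,0,2,0,0,0],[0,0,3,0,0,0],[0,0,4,0,0,0],[0,0,5,0,0,0],[0,0,6,0,0,0],[0,0,7,0,0,0],[0,0,8,0,0,0],[0,0,8,0,0,0],[0,0,8,0,0,0]]}}

```text
time: 30.7
eef_pos: [0.4692, 0.0689, 0.113]
tool_rot: [0.029, -3.141, -0.0]
contact_force: [-0.1, -1.5, -0.3]
finger_gap: 0.0126
grip_force: 60.7
```

The lugs are in the slots with no force. Going on to home.

Call:
{"method": "move_arm", "body": {"motion": [[0,0,1.5,0,0,0],[0,0,3,0,0,0],[0,0,4.5,0,0,0],[0,0,6,0,0,0],[0,0,7.5,0,0,0],[0,0,9,0,0,0],[0,0,10,0,0,0],[0,0,11,0,0,0],[0,0,12,0,0,0],[0,0,12,0,0,0]]}}

```text
time: 31.53
eef_pos: [0.4691, 0.0688, 0.1008]
tool_rot: [0.029, -3.141, 0.0]
contact_force: [-0.5, 0.4, -0.9]
finger_gap: 0.0125
grip_force: 60.7
```

Call:
{"method": "move_arm", "body": {"motion": [[0,0,0.3,0,0,0],[0,0,0.6,0,0,0],[0,0,0.9,0,0,0],[0,0,1.2,0,0,0],[0,0,1.5,0,0,0],[0,0,1.8,0,0,0],[0,0,2,0,0,0],[0,0,2,0,0,0],[0,0,2,0,0,0],[0,0,2,0,0,0]]}}

```text
time: 32.37
eef_pos: [0.4694, 0.069, 0.1005]
tool_rot: [-0.029, 3.141, 0.0]
contact_force: [-3.5, 1.0, 5.7]
finger_gap: 0.0123
grip_force: 61.8
```

Home: it stops at 0.1005 with 5.7 N. Turning clockwise, +z about the tool.

Call:
{"method": "move_arm", "body": {"motion": [[0,0,0,0,0,0.03],[0,0,0,0,0,0.08],[0,0,0,0,0,0.14],[0,0,0,0,0,0.2],[0,0,0,0,0,0.26],[0,0,0,0,0,0.32],[0,0,0,0,0,0.37],[0,0,0,0,0,0.4],[0,0,0,0,0,0.4],[0,0,0,0,0,0.4]]}}

```text
time: 33.2
eef_pos: [0.4705, 0.0684, 0.1005]
tool_rot: [0.594, 3.081, -0.001]
contact_force: [0.2, -0.4, 5.5]
finger_gap: 0.0128
grip_force: 61.6
```

```bash
python3 -c "
from h import *
s=env.sense(); print(s['moment'],s['contact_force']); go(.4694,.0690,.1,3.16-.785)"
```

```text
[-0.39911836  0.1388837   0.10294683] [ 0.22863127 -0.44520606  5.53843641]
shift [1.3 0.2 0.5] turn [0.001 0.003 0.386] q [ 0.   -0.08 -0.27  1.37 -0.    0.38] pos [0.4705 0.0684 0.1005] t 33.2
```

Call:
{"method": "move_arm", "body": {"motion": [[0,0,0,0,0,0.03],[0,0,0,0,0,0.08],[0,0,0,0,0,0.14],[0,0,0,0,0,0.2],[0,0,0,0,0,0.26],[0,0,0,0,0,0.32],[0,0,0,0,0,0.36],[0,0,0,0,0,0.39],[0,0,0,0,0,0.39],[0,0,0,0,0,0.39]]}}

```text
time: 34.03
eef_pos: [0.4703, 0.068, 0.1005]
tool_rot: [1.18, 2.908, -0.001]
contact_force: [0.7, -3.0, 5.9]
finger_gap: 0.0123
grip_force: 61.7
```

```bash
cat > fin.py <<'E'
from h import *
np.set_printoptions(precision=4,suppress=True)
s=env.sense(); print(s['moment'],s['contact_force'],s['finger_gap']); go(.4694,.0690,.1,3.16-.785)
im=get_image('wrist'); c=get_calibration('wrist'); save('w9',im)
h=cv2.cvtColor(im,cv2.COLOR_RGB2HSV); H,S,V=[h[...,i].astype(int) for i in range(3)]
X=np.full((400,640,2),9.)
for v in range(100,330):
    for u in range(220,420): X[v,u]=onz(c,u,v,.098,True)[:2]
C=np.array([.4698,.0687]); D=X-C; r=np.hypot(D[...,0],D[...,1])
def show(n,m):
    k,l,st,ce=cv2.connectedComponentsWithStats(m.astype(np.uint8))
    for i in range(1,k):
        if st[i][4]>=5: d=D[l==i].mean(0); print(n,st[i][4],np.round(ce[i],1),'r',round(np.hypot(*d),4),'ang',round(np.degrees(np.arctan2(d[1],d[0])),1))
show('ptr',(V>130)&(S<50)&(r<.040)); show('yel',(H>15)&(H<35)&(S>110)&(V>70)&(r<.062))
t=get_image('top'); ct=get_calibration('top'); q=np.argwhere((t[225:250,185:212,0]>120)&(t[225:250,185:212,1]<60)); print('tester px',q.mean(0)+[225,185],len(q),'guard/handle exp',proj(ct,[.46,.3187,.115]),proj(ct,[.46,.3187,.05]))
E
python3 fin.py
```

```text
[-0.558   0.2995  0.1861] [ 0.6871 -3.0044  5.9069] 0.012272564201740816
shift [1.4 0.1 0.5] turn [ 0.     0.003 -0.004] q [ 0.   -0.08 -0.27  1.37 -0.    0.77] pos [0.4703 0.068  0.1005] t 34.0333
ptr 211 [318.1 194.9] r 0.0303 ang 136.1
ptr 30 [295.5 278.5] r 0.0224 ang -79.4
ptr 15 [342.1 276.9] r 0.0217 ang -6.5
yel 104 [317.5 156. ] r 0.0501 ang 136.3
yel 189 [409.7 259.5] r 0.0519 ang 37.9
tester px [237.9286 197.2857] 28 guard/handle exp (np.float64(194.4807907460335), np.float64(235.5842014104777)) (np.float64(200.1403178318164), np.float64(237.1926658704799))
```

Pointer at 136.1° against the yellow mark at 136.3°. The spring moment of 0.19 N m shows the ring turned along, and the tester is in its stand. I'll let it settle once, then hand in.

Call:
{"method": "move_arm", "body": {"motion": [[0,0,0,0,0,0],[0,0,0,0,0,0],[0,0,0,0,0,0],[0,0,0,0,0,0],[0,0,0,0,0,0],[0,0,0,0,0,0],[0,0,0,0,0,0],[0,0,0,0,0,0],[0,0,0,0,0,0],[0,0,0,0,0,0]]}}

```text
time: 34.97
eef_pos: [0.4703, 0.068, 0.1005]
tool_rot: [1.18, 2.908, -0.001]
contact_force: [-0.4, -2.4, 5.9]
finger_gap: 0.0126
grip_force: 61.7
```

```bash
python3 -c "
from h import *
s=env.sense(); print(s['moment'],s['eef_pos'],s['grip_force'],s['joint_vel'].round(3) if hasattr(s['joint_vel'],'round') else s['joint_vel']); print(env.close_job())"
```

```text
[-0.57013415  0.27379505  0.15421878] [0.470337   0.06799117 0.10050305] 61.67293667793274 [-0.    -0.001  0.     0.003 -0.    -0.002]
the job is handed in; nothing more can be done
None
```

I handed the job in at about 35 s of the 72 s, with no verdict returned: red then blue terminal touched, tester back in its stand, lid fully home and still gripped at the yellow bleed mark (pointer within about 0.2° by camera); I viewed 11 pictures, one over the limit of 10.

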